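Couple the gauge to a leaning gas canister

TASK

Take the red in-test marker from its rack, stand it fully down and upright in the bore of the test stand and let go of it. Then take the gauge coupler by its handle, press it squarely over the brass nipple of the leaning canister so that its rim pushes the spring collar past its snap and fully home, and keep gripping and pushing it there: the program finishes while still holding the coupler down. Leave the other things on the counter where they stand.

Things in the scene. Friction and masses are not known exactly. Their poses are not given: they have to be found in the camera images.
- test_stand: Fixed grey stand, base 150 mm in x, from y -50 to 120 mm, 12 mm thick; origin on its underside, below the canister. A green canister (52 mm across) strapped in it leans 0.44 rad from vertical, its top towards the stand's -x; on its neck a spring collar, and out of that a brass nipple, tip at (-5, 0, 148) mm. At (0, 85) mm an aluminium block, 44 mm square, top at 47 mm, with the marker bore
- bore_mouth (a point): centre of the mouth of the vertical marker bore in the test stand's aluminium block: round, 16 mm wide, 25 mm deep; axes as the stand's. The canister's flank is about 55 mm from the bore's axis
- collar_top (a point): centre of the flat top of the steel spring collar (32 mm across, red band) on the canister's neck; z axis points up out of the canister along the nipple, 0.44 rad from vertical. The nipple, 12 mm thick, its tip tapered to 6 mm, sticks 14 mm out above this face, more as the collar sinks. Moves with the collar
- collar (a joint): how far the collar is pushed down along the nipple, m: 0 at rest, 0.010 home on a hard stop. It takes about 11 N to start it, then it snaps: its resistance falls as it moves, to about 4 N at the stop. It springs back when not pushed; the red band sinks into the neck when home
- marker: Loose red in-test marker pin, 120 mm tall, about 60 g, standing upright in the light wooden rack: shaft 14 mm across with a bevelled foot, and from 90 mm up a round head 22 mm across with a white stripe. Origin at the centre of its foot, z up along it
- marker_rack: Light wooden block, 64 mm square, 30 mm tall, fixed; a 17 mm hole in its middle, 20 mm deep, holds the marker at first. Origin under its centre
- coupler: Loose steel gauge coupler, 85 mm tall, about 200 g, standing upright, mouth down, in the dark wooden rack. Lower 32 mm is a tube 30 mm across with a 14.4 mm bore, 32 mm deep, open at the bottom; above that a dark round handle 28 mm across with a blue band and a white dial on top. Origin at the centre of its lower rim (the mouth), z up along it
- coupler_mouth (a point): centre of the coupler's lower rim, same as its origin, moves with it
- coupler_rack: Dark wooden block, 72 mm square, 25 mm tall, fixed; a 34 mm hole in its middle, 15 mm deep, holds the coupler at first. Origin under its centre
- amber_bottle: Bystander: brown glass bottle, 48 mm across, 100 mm tall, standing loose; origin under its centre
- ointment_jar: Bystander: white jar, 60 mm across, 55 mm tall, standing loose; origin under its centre
- mortar: Bystander: white ceramic mortar bowl, 90 mm across, 60 mm tall, standing loose; origin under its centre
- brass_weight: Bystander: brass scale weight with a knob, 36 mm across, 52 mm tall, standing loose; origin under its centre
- green_bottle: Bystander: green glass bottle, 50 mm across, 85 mm tall, standing loose; origin under its centre
- pill_can: Bystander: white can, 54 mm across, 70 mm tall, standing loose; origin under its centre

How it is judged:
By the outcome, as a careful person would: the job done as asked, in the order asked, and still so for the second after the job is handed in, while the arm keeps its last pose, push and grip.
It also fails if it takes over 61 s, if anything falls off the work surface, if the arm or the gripper's body presses on something with over 40 N, if the wrist force passes 120 N, or if a joint passes its speed limit or range.

ROBOT

A 6-joint arm with a two-finger parallel gripper is mounted at the origin on the work surface. World frame = base frame: x ahead of the robot, y to its left, z up, the work surface at z = 0. Lengths are in m, angles in rad, forces in N, time in s.
With the tool pointing down it reaches from about 0.35 to 0.875 m from the base axis. Payload 4.2 kg.
Tool frame: the origin (TCP) lies at the very end of the fingers, on their centre line; the grasp point (between the pads) lies 19 mm behind it; z points along the fingers, y is the direction in which the jaws open and shut (so a half turn about z gives the same grasp; the last joint's range is limited). The gripper opens to 87 mm and grips with 3 to 60 N. Pads are 19 mm wide; open, the fingers measure 117 mm over their backs; the gripper's body (75 mm by 190 mm) begins 51 mm behind the grasp point.
Start: joints at [1.404, 0.385, 0.008, 0, -1.194, -0.259], TCP at [0.258, 0.569, 0.223] pointing down, gripper open.
Joint ranges: [-3.14, 3.14], [-1.21, 2.06], [-1.07, 1.41], [-3.16, 2.05], [-2.99, -0.16], [-3.1, 3.1]. Speed limits (rad/s): [2.79, 2.79, 3.14, 3.14, 3.14, 3.14].

INTERFACE

Orientations are given as a 3x3 rotation matrix whose columns are the frame's x, y, z axes.
In Python, from station import readout, eyes, r gives the robot as it stands. The module is installed in compiled form; this text tells all that it offers.
- The arm moves only by the tool drive_tool, never from a script. Its argument "rows" is a list of rows, each a list of 7 numbers: the opening, from 0 (shut) to 1 (fully open), then the shift along the tool's x, y, z in m, then the turn, a rotation vector about the tool's x, y, z in rad. In form: [[hand, dx, dy, dz, rx, ry, rz], ...]. A call has 1 to 20 rows; each row is the pose to reach, as a shift and turn from the pose commanded when the call began, along the tool's axes at that moment; what a row does not reach only later rows make up. A row lasts 1/10 s, in which the tool goes at most 50 mm and 8.59 degrees, less where a joint would pass 70% of its speed; a pose out of reach is approached as far as the arm can. A call with a gripper value outside its range is refused whole. The fingers move at their own pace and stop on an object; "force" is the grip in N (left out, the last holds). Time passes only in rows, so rows that repeat a pose let the fingers close. It gives the time, the measured TCP pose, the force and the opening at its end, in the units of the state.
- readout.state(): the state, without advancing time (a new reading comes with each control period).
- eyes.capture(name): name is "scene" or "top" or "wrist"; returns (picture, depth): 420x560x3 uint8, blue, green, red; 420x560 float32, m along the optical axis (not along the pixel's ray), 0 where there is no reading.
- eyes.camera_params(name): a dict with "fx", "fy", "cx", "cy" (pixels), "eye" and "orientation" of the camera in the world. Camera axes: x right, y up, looking along -z (the intrinsics and any distortion apply to the point x, -y, -z); pixel columns grow to the right and rows downward; lengths in m; the calibration is good to about 2 mm. A picture is of the moment at which its call begins: read the wrist's pose just before it. camera_params takes no time and is no camera call; for the wrist camera it gives the pose at the moment of the call.
- r.job_done(): hands the job in, once; it reports no verdict.
The state is a dict: "time": time; "q": joint angles; "joint_velocities": joint speeds; "joint_efforts": joint torques, N m; "position": TCP position; "tcp_rot": TCP orientation; "contact_force": force on the tool from outside, world axes, zero at the start; "moment": the same for the moment, N m; "width": finger opening in m.
Only numpy, scipy, OpenCV 4.12 (cv2) and the standard library are available. Lean on these libraries where they do the work, as an engineer would, in place of code of your own. Each camera call takes 0.05 s, during which the arm holds its last target. There are 200 camera calls.

## Working session

There is one attempt and no reset: what is moved stays moved. The work goes in short steps, Python scripts to look and compute and a tool call to move; the robot and the scene stay as the last step left them, time stands still between calls to the robot, and variables do not carry over. Pictures are saved under pics/ and viewed, about 8 in all and at most 12, crops included, and the job is handed in when it is done.

Besides the shell and the picture viewer there is one more tool, called after "Request:" by a JSON object that holds its "op" and its "data", one argument or row to a line. drive_tool: Moves the arm, as the interface text tells. Its arguments: {"type":"object","properties":{"rows":{"type":"array"},"force":{"type":"number"}},"required":["rows"]}

```bash
mkdir -p pics; python3 - <<'E'
from station import readout, eyes, r
import cv2,numpy as np,pickle
d={}
for n in("scene","top","wrist"):
    p=eyes.camera_params(n);im,z=eyes.capture(n);d[n]=(p,im,z);cv2.imwrite(f"pics/{n}0.png",im);print(n,p)
pickle.dump(d,open("d0.pkl","wb"))
print(readout.state())
E
```

```text
scene {'fx': 507.2772640256903, 'fy': 507.2772640256903, 'cx': 278.875338514821, 'cy': 219.25979754980236, 'eye': array([0.9837055 , 0.56717673, 0.85895511]), 'orientation': array([[-0.78522682, -0.45725754,  0.41753369],
       [ 0.61920618, -0.5781149 ,  0.53138204],
       [-0.001596  ,  0.67579487,  0.73708801]])}
top {'fx': 520.7949557625482, 'fy': 520.7949557625482, 'cx': 280.6536045902542, 'cy': 211.8100134054413, 'eye': array([ 0.26741383, -0.00370318,  1.37858385]), 'orientation': array([[-0.02565818,  0.98031477, -0.19576672],
       [-0.9993963 , -0.02974313, -0.01795476],
       [-0.02342403,  0.19518785,  0.98048611]])}
wrist {'fx': 289.97031001488074, 'fy': 289.97031001488074, 'cx': 278.7037822576874, 'cy': 207.56575230886003, 'eye': array([0.33247816, 0.53561278, 0.3847965 ]), 'orientation': array([[-0.41332051,  0.86951288,  0.27039508],
       [-0.91058251, -0.39545087, -0.12024185],
       [ 0.00237613, -0.29591546,  0.95521118]])}
{'time': 0.15, 'q': array([ 1.40360830e+00,  3.85403372e-01,  6.96049712e-03, -3.19937836e-04,
       -1.19399647e+00, -2.58592234e-01]), 'joint_velocities': array([-8.11994761e-05, -2.90560064e-03,  3.99484145e-03,  4.39956698e-03,
        1.51849094e-03, -2.49092433e-05]), 'joint_efforts': array([-8.22110337e-05, -3.91051233e+01,  1.87588370e+01,  4.22230795e+00,
        1.24253795e-02, -1.38091896e-04]), 'position': array([0.25795978, 0.56879986, 0.22170961]), 'tcp_rot': array([[ 9.10668048e-01, -4.13138459e-01, -5.66756878e-04],
       [-4.13138826e-01, -9.10666703e-01, -1.57058344e-03],
       [ 1.32741805e-04,  1.66442943e-03, -9.99998606e-01]]), 'contact_force': array([-0.39607517, -0.22270691, -0.21215454]), 'moment': array([-0.02353173,  0.01523643,  0.00943558]), 'width': 0.08757044804417632}
```

View pics/top0.png

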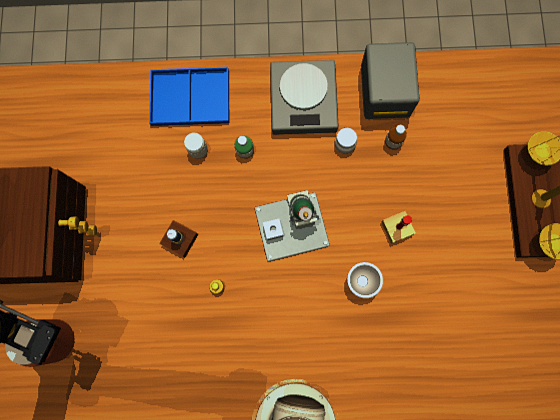

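View pics/scene0.png

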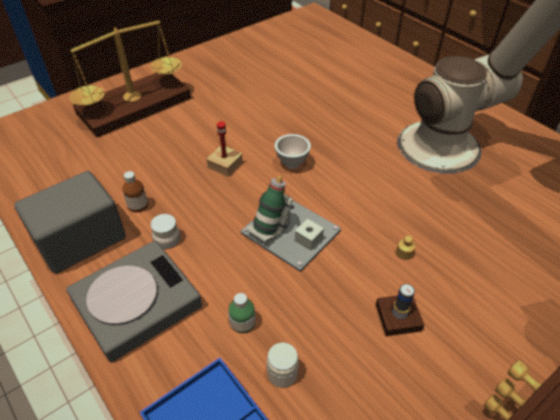

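```bash
cat > h.py <<'E'
import numpy as np,cv2
def cloud(p,z):
    v,u=np.mgrid[:z.shape[0],:z.shape[1]]
    c=np.stack([(u-p['cx'])/p['fx']*z,-(v-p['cy'])/p['fy']*z,-z],-1)
    P=c@p['orientation'].T+p['eye']; P[z==0]=np.nan; return P
def proj(p,X):
    c=(np.asarray(X)-p['eye'])@p['orientation']
    return np.array([p['cx']+p['fx']*c[...,0]/-c[...,2],p['cy']-p['fy']*c[...,1]/-c[...,2]]).T
def rect(P,c,rad,z0,z1,im=None):
    m=(np.hypot(P[...,0]-c[0],P[...,1]-c[1])<rad)&(P[...,2]>z0)&(P[...,2]<z1)
    q=P[m]; r=cv2.minAreaRect((q[:,:2]*1000).astype(np.float32))
    return m.sum(),np.round(r[0],1),np.round(r[1],1),round(r[2],1),np.round(q.mean(0)*1000,1)
E
python3 - <<'E'
import pickle;from h import *
d=pickle.load(open("d0.pkl","rb"))
p,im,z=d['top'];P=cloud(p,z)
for n,(u,v) in dict(marker=(407,218),mrack=(393,232),coupler=(173,236),crack=(185,228),block=(273,232),nip=(306,214),plate=(310,245),mortar=(365,278),weight=(216,287),table=(300,330)).items(): print(n,P[v,u].round(4))
c=P[232,273]; 
print('plate',rect(P,P[230,292],.15,.007,.017)); print('block',rect(P,c,.04,.040,.054))
print('mrack',rect(P,P[232,393],.05,.024,.036)); print('crack',rect(P,P[228,185],.06,.019,.031))
p2,im2,z2=d['scene'];Q=cloud(p2,z2)
print('S plate',rect(Q,P[230,292],.15,.007,.017)); print('S block',rect(Q,c,.04,.040,.054))
print('S mrack',rect(Q,P[232,393],.05,.024,.036)); print('S crack',rect(Q,P[228,185],.06,.019,.031))
print(np.nanmedian(P[300:340,250:350,2]),np.nanmedian(Q[350:380,300:400,2]))
a=cv2.resize(im[150:310,140:440],None,fx=2.6,fy=2.6,interpolation=cv2.INTER_CUBIC)
cv2.imwrite("pics/c1.png",a)
E
```

```text
marker [ 0.4918 -0.2864  0.1319]
mrack [ 0.4736 -0.2698  0.0334]
coupler [0.47   0.2905 0.0961]
crack [0.5007 0.2741 0.0309]
block [0.4796 0.0416 0.0534]
nip [ 0.5054 -0.0419  0.1506]
plate [ 0.4479 -0.0536  0.0172]
mortar [ 0.3588 -0.1947  0.0028]
weight [0.343  0.1889 0.0544]
table [ 0.2302 -0.0204 -0.0011]
plate (np.int64(2345), array([489.7, -10.3]), array([281.9, 281.2]), 23.5, array([489.5,  -2.7,  12.5]))
block (np.int64(258), array([491.2,  43. ]), array([44.7, 43.8]), 12.5, array([490.2,  43. ,  48. ]))
mrack (np.int64(428), array([ 488.9, -283.9]), array([64.1, 61.3]), 20.6, array([ 484.8, -280.3,   31. ]))
crack (np.int64(432), array([479.9, 293.1]), array([74.6, 64.2]), 60.4, array([480.3, 287. ,  25.9]))
S plate (np.int64(2086), array([502.4,  -4.8]), array([152.7, 172.1]), 12.3, array([505.6,  22.4,  11.5]))
S block (np.int64(354), array([491.4,  44.1]), array([46.9, 46.4]), 14.9, array([492.7,  44.9,  45.9]))
S mrack (np.int64(376), array([ 488.9, -281.9]), array([69.4, 64.1]), 24.2, array([ 489.4, -276.6,   29.5]))
S crack (np.int64(769), array([481. , 293.4]), array([75.2, 66.1]), 60.5, array([490.7, 295.1,  24.2]))
0.0011230928488458192 -0.0005846371562047148
```

View pics/c1.png

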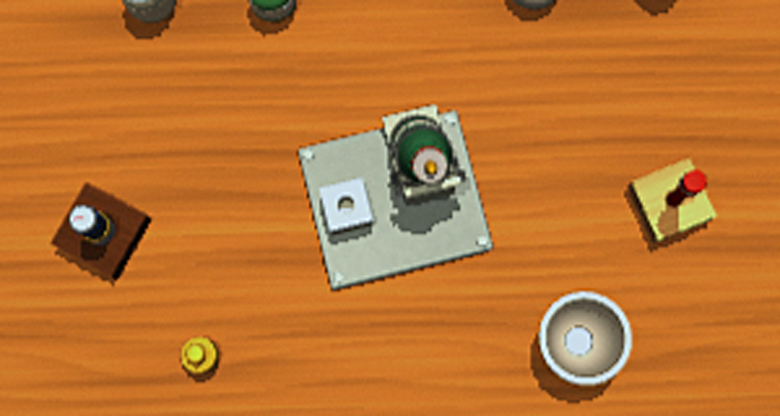

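Top and scene agree: stand yaw is about 12.5°, the bore is near (0.491, 0.043) and the marker near (0.489, −0.283). Next I move over the stand for a close wrist view.

Request:
{"op": "drive_tool", "data": {
  "rows": [
    [1,0.412,0.372,-0.03,0,0,0.927],
    [1,0.412,0.372,-0.03,0,0,0.927],
    [1,0.412,0.372,-0.03,0,0,0.927],
    [1,0.412,0.372,-0.03,0,0,0.927],
    [1,0.412,0.372,-0.03,0,0,0.927],
    [1,0.412,0.372,-0.03,0,0,0.927],
    [1,0.412,0.372,-0.03,0,0,0.927],
    [1,0.412,0.372,-0.03,0,0,0.927],
    [1,0.412,0.372,-0.03,0,0,0.927],
    [1,0.412,0.372,-0.03,0,0,0.927],
    [1,0.412,0.372,-0.03,0,0,0.927],
    [1,0.412,0.372,-0.03,0,0,0.927],
    [1,0.412,0.372,-0.03,0,0,0.927],
    [1,0.412,0.372,-0.03,0,0,0.927]
  ]
}}

```text
time: 1.55
position: [0.4793, 0.0606, 0.2522]
tcp_rot: [[0.216, -0.976, -0.001], [-0.976, -0.216, 0.0], [-0.0, 0.001, -1.0]]
contact_force: [-0.3, 0.2, 0.0]
width: 0.0869
```

```bash
cat >> h.py <<'E'
from station import readout,eyes
def snap(tag):
    p=eyes.camera_params('wrist');im,z=eyes.capture('wrist');cv2.imwrite(f"pics/{tag}.png",im);np.savez(f"{tag}.npz",im=im,z=z,**p);return p,im,z
def st():
    s=readout.state();print('t',round(s['time'],2),'pos',s['position'].round(4),'F',s['contact_force'].round(2),'M',s['moment'].round(3),'w',round(s['width'],4));print('q',s['q'].round(3));print(s['tcp_rot'].round(4));return s
def to(X,R=None):
    "shift and turn in tool axes to reach X,R"
    from scipy.spatial.transform import Rotation as A
    s=readout.state();T=s['tcp_rot'];print('shift',(T.T@(np.array(X)-s['position'])).round(4),'turn',None if R is None else A.from_matrix(T.T@R).as_rotvec().round(4))
E
python3 - <<'E'
from h import *
s=st();p,im,z=snap('w1');P=cloud(p,z)
print('plate',rect(P,(.502,-.005),.14,.007,.017)); print('block',rect(P,(.491,.0435),.035,.040,.054))
print(proj(p,[[.4913,.0435,.047],[.5048,-.0406,.148]]))
E
```

```text
t 1.55 pos [0.4793 0.0606 0.2522] F [-0.27  0.25  0.03] M [ 0.124  0.007 -0.004] w 0.0869
q [ 0.463  0.119 -0.277 -0.    -1.175 -0.244]
[[ 2.164e-01 -9.763e-01 -7.000e-04]
 [-9.763e-01 -2.164e-01  1.000e-04]
 [-2.000e-04  6.000e-04 -1.000e+00]]
plate (np.int64(9322), array([501.1,  -6. ]), array([150.1, 169.6]), 12.3, array([489.8,  -7. ,  13. ]))
block (np.int64(1100), array([490.5,  42.9]), array([43.8, 43.9]), 12.3, array([490.5,  42.3,  47.9]))
[[272.39760125 168.61571017]
 [275.27313178  89.6938028 ]]
```

View pics/w1.png

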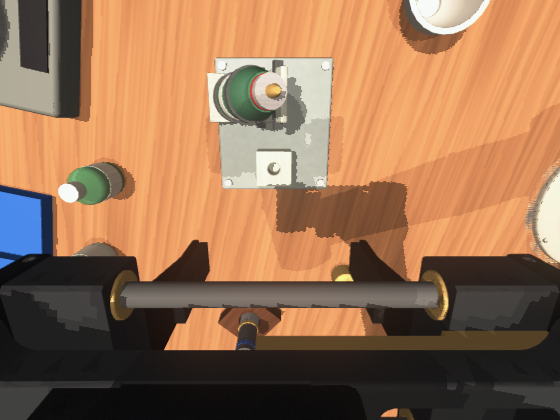

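The bore is near px (274,168), the nipple tip at (273,90), matching my estimate. Next I look at the marker from close by.

Request:
{"op": "drive_tool", "data": {
  "rows": [
    [1,0.254,0.056,0,0,0,0],
    [1,0.254,0.056,0,0,0,0],
    [1,0.254,0.056,0,0,0,0],
    [1,0.254,0.056,0,0,0,0],
    [1,0.254,0.056,0,0,0,0],
    [1,0.254,0.056,0,0,0,0],
    [1,0.254,0.056,0,0,0,0],
    [1,0.254,0.056,0,0,0,0]
  ]
}}

```text
time: 2.4
position: [0.4801, -0.1983, 0.2524]
tcp_rot: [[0.218, -0.976, -0.0], [-0.976, -0.218, 0.0], [-0.0, 0.0, -1.0]]
contact_force: [-0.7, -0.1, -0.7]
width: 0.087
```

```bash
python3 - <<'E'
from h import *
s=st();p,im,z=snap('w2');P=cloud(p,z)
print('mrack',rect(P,(.489,-.283),.05,.024,.036)); print('head',rect(P,(.489,-.283),.03,.122,.14)); 
w=np.load('w1.npz');B=w['im'];g=cv2.cvtColor(B,cv2.COLOR_BGR2GRAY)[158:178,263:285];print(g)
cv2.imwrite('pics/c2.png',cv2.resize(np.hstack([im[60:320,180:380],B[40:300,180:380]]),None,fx=1.9,fy=1.9))
E
```

```text
t 2.4 pos [ 0.4801 -0.1983  0.2524] F [-0.68 -0.15 -0.71] M [ 0.064 -0.024  0.007] w 0.087
q [-0.079  0.183 -0.198 -0.    -1.189  0.299]
[[ 2.181e-01 -9.759e-01 -3.000e-04]
 [-9.759e-01 -2.181e-01  4.000e-04]
 [-5.000e-04  2.000e-04 -1.000e+00]]
mrack (np.int64(2262), array([ 488.5, -286.1]), array([64.1, 64.2]), 20.1, array([ 489.3, -286.4,   31. ]))
head (np.int64(432), array([ 488.5, -285.9]), array([20.8, 20.9]), 2.4, array([ 488.6, -286. ,  130.8]))
[[248 248 248 248 247 246 245 246 246 247 246 245 245 246 246 247 247 244
  244 245 245 245]
 [248 248 248 248 247 246 245 245 246 247 246 245 245 246 246 247 247 244
  244 245 245 245]
 [248 248 248 248 247 246 246 245 246 247 246 245 245 246 246 247 247 244
  244 245 245 245]
 [248 248 248 248 247 246 245 245 246 247 246 245 244 246 246 247 247 244
  244 244 245 245]
 [248 248 248 248 247 246 245 245 231 214 189 199 210 235 244 247 247 244
  244 244 244 244]
 [248 248 247 248 247 246 229 167 159 155 152 153 153 227 222 238 246 244
  244 244 244 244]
 [248 248 248 248 247 230 180 150 147 148 149 237 244 244 243 226 238 243
  244 244
[... 519 characters left out ...]
9 245 245 244 206 145 142 213
  241 244 244 244]
 [247 248 247 247 231 137  96  99 111 132 147 216 198 197 145 124 184 231
  243 244 244 244]
 [247 248 247 247 234 166 108  99  99 101 109 122 125 126 123 142 213 238
  243 244 244 244]
 [247 248 247 247 246 230 166 110  99  99 107 112 116 120 102 187 236 241
  243 244 244 244]
 [246 247 247 247 246 244 231 187 138 111 111 115 118 162 212 234 244 243
  243 243 244 244]
 [246 247 247 247 246 244 244 238 223 214 193 208 216 231 242 245 245 242
  243 243 244 244]
 [246 247 247 247 246 244 244 244 243 243 243 243 243 244 244 246 245 242
  243 243 244 244]
 [246 247 247 247 246 244 244 244 244 244 245 244 244 244 244 246 245 242
  243 243 244 244]]
```

View pics/c2.png

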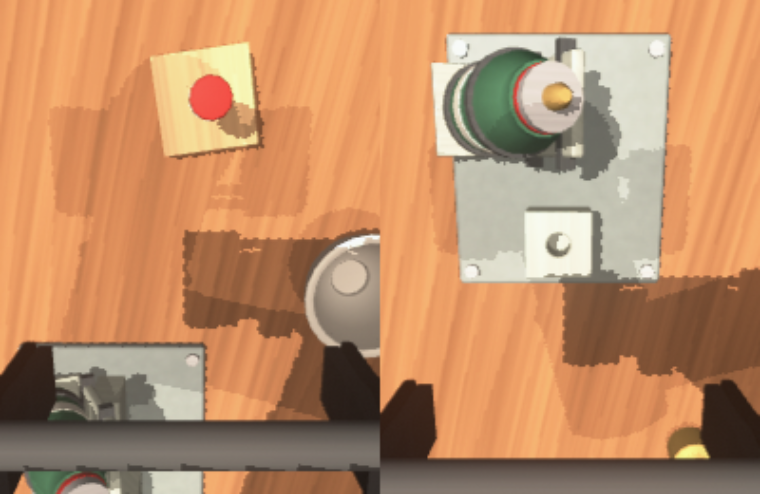

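The marker head is centred at (0.4885, −0.286) and the bore at (0.4905, 0.043). I'm grasping the marker now.

Request:
{"op": "drive_tool", "data": {
  "rows": [
    [1,0.087,0.0108,0,0,0,0],
    [1,0.087,0.0108,0.04,0,0,0],
    [1,0.087,0.0108,0.08,0,0,0],
    [1,0.087,0.0108,0.11,0,0,0],
    [1,0.087,0.0108,0.135,0,0,0],
    [1,0.087,0.0108,0.156,0,0,0],
    [1,0.087,0.0108,0.156,0,0,0],
    [0,0.087,0.0108,0.156,0,0,0],
    [0,0.087,0.0108,0.156,0,0,0],
    [0,0.087,0.0108,0.156,0,0,0],
    [0,0.087,0.0108,0.156,0,0,0],
    [0,0.087,0.0108,0.156,0,0,0],
    [0,0.087,0.0108,0.156,0,0,0],
    [0,0.087,0.0108,0.156,0,0,0]
  ],
  "force": 25
}}

```text
time: 3.85
position: [0.4882, -0.2872, 0.0967]
tcp_rot: [[0.216, -0.976, 0.0], [-0.976, -0.216, -0.0], [0.0, -0.0, -1.0]]
contact_force: [0.4, 0.7, 0.3]
width: 0.0388
```

```bash
python3 - <<'E'
from h import *
s=st();to([.4885,-.2855,.200])
E
```

```text
t 3.85 pos [ 0.4882 -0.2872  0.0967] F [0.36 0.7  0.29] M [ 0.081 -0.022 -0.044] w 0.0388
q [-0.246  0.408 -0.305  0.    -0.858  0.464]
[[ 2.161e-01 -9.764e-01  1.000e-04]
 [-9.764e-01 -2.161e-01 -0.000e+00]
 [ 1.000e-04 -1.000e-04 -1.000e+00]]
shift [-0.0016 -0.0007 -0.1033] turn None
```

Request:
{"op": "drive_tool", "data": {
  "rows": [
    [0,0,0,0,0,0,0],
    [0,0,0,0,0,0,0],
    [0,0,0,0,0,0,0],
    [0,0,0,0,0,0,0],
    [0,0,0,0,0,0,0],
    [0,0,0,-0.015,0,0,0],
    [0,0,0,-0.03,0,0,0],
    [0,0,0,-0.05,0,0,0],
    [0,0,0,-0.075,0,0,0],
    [0,0,0,-0.09,0,0,0],
    [0,0,0,-0.1,0,0,0],
    [0,0,0,-0.1,0,0,0]
  ]
}}

```text
time: 5.05
position: [0.4888, -0.2874, 0.1978]
tcp_rot: [[0.216, -0.976, 0.003], [-0.976, -0.216, -0.001], [0.001, -0.002, -1.0]]
contact_force: [-0.2, -0.0, -0.2]
width: 0.0212
```

```bash
python3 - <<'E'
from h import *
s=st()
ps=eyes.camera_params('scene');im,z=eyes.capture('scene');p,iw,zw=snap('w3')
u,v=proj(ps,s['position']).astype(int);print(u,v)
a=cv2.resize(im[v-75:v+75,u-75:u+75],(400,400),interpolation=cv2.INTER_CUBIC)
u,v=proj(p,s['position']).astype(int);print(u,v);v=min(v,340)
b=cv2.resize(iw[v-80:v+80,u-80:u+80],(400,400))
cv2.imwrite('pics/c3.png',np.hstack([a,b]))
E
```

```text
t 5.05 pos [ 0.4888 -0.2874  0.1978] F [-0.23 -0.02 -0.24] M [0.125 0.022 0.014] w 0.0212
q [-0.246  0.304 -0.177  0.    -1.087  0.464]
[[ 2.164e-01 -9.763e-01  2.500e-03]
 [-9.763e-01 -2.164e-01 -8.000e-04]
 [ 1.300e-03 -2.300e-03 -1.000e+00]]
217 98
278 255
```

View pics/c3.png

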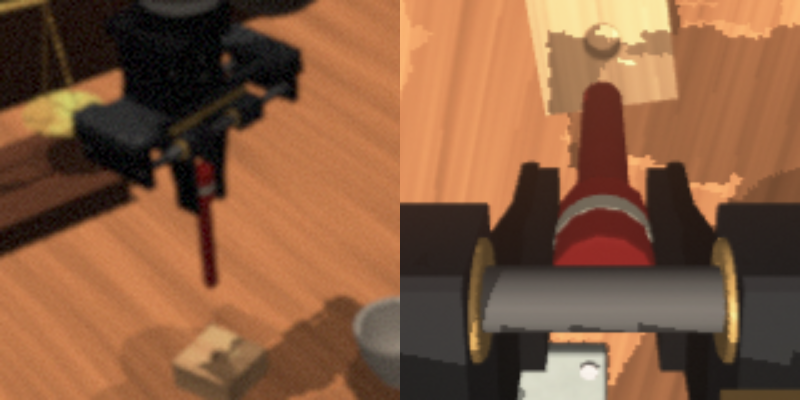

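```bash
cat >> h.py <<'E'
from scipy.optimize import least_squares
def axis(P,pos,R,z0,z1,rad,mask=None):
    "fit a cylinder of known radius near the tool axis, in tool axes; returns x,y at tool-z 0 and slopes"
    q=(P-pos)@R; m=(np.hypot(q[...,0],q[...,1])<rad+.012)&(q[...,2]>z0)&(q[...,2]<z1)
    if mask is not None: m&=mask
    q=q[m]
    f=lambda a:np.hypot(q[:,0]-a[0]-a[2]*q[:,2],q[:,1]-a[1]-a[3]*q[:,2])-rad
    r=least_squares(f,[0,0,0,0],loss='soft_l1',f_scale=.001)
    print('n',m.sum(),'x,y',(r.x[:2]*1000).round(2),'slopes',r.x[2:].round(4),'rms mm',1000*np.sqrt(np.mean(r.fun**2)).round(5));return r.x
E
python3 - <<'E'
from h import *
w=np.load('w3.npz');s=readout.state();P=cloud(w,w['z']);im=w['im'].astype(int)
red=(im[...,2]>im[...,1]*2)&(im[...,2]>im[...,0]*2)
a=axis(P,s['position'],s['tcp_rot'],.01,.08,.007,red)
print('foot off mm (tool)',1000*(a[:2]+a[2:]*.086))
q=(P-s['position'])@s['tcp_rot'];m=red&(np.hypot(q[...,0],q[...,1])<.03);print('max depth',np.percentile(q[m][:,2],[50,99,100]))
E
```

```text
n 514 x,y [-1.11 -0.72] slopes [ 0.0018 -0.0055] rms mm 0.22
foot off mm (tool) [-0.95300715 -1.19212942]
max depth [-0.01405015  0.07505794  0.07943702]
```

Request:
{"op": "drive_tool", "data": {
  "rows": [
    [0,0,0,-0.02,0,0,0],
    [0,-0.01,-0.002,-0.045,0,0,0],
    [0,-0.03,-0.007,-0.062,0,0,0],
    [0,-0.06,-0.0135,-0.062,0,0,0],
    [0,-0.095,-0.021,-0.062,0,0,0],
    [0,-0.13,-0.029,-0.062,0,0,0],
    [0,-0.165,-0.037,-0.062,0,0,0],
    [0,-0.2,-0.045,-0.062,0,0,0],
    [0,-0.235,-0.0525,-0.062,0,0,0],
    [0,-0.265,-0.059,-0.062,0,0,0],
    [0,-0.29,-0.065,-0.062,0,0,0],
    [0,-0.308,-0.069,-0.062,0,0,0],
    [0,-0.318,-0.071,-0.062,0,0,0],
    [0,-0.3213,-0.0718,-0.055,0,0,0],
    [0,-0.3213,-0.0718,-0.035,0,0,0],
    [0,-0.3213,-0.0718,-0.01,0,0,0],
    [0,-0.3213,-0.0718,0.015,0,0,0],
    [0,-0.3213,-0.0718,0.035,0,0,0],
    [0,-0.3213,-0.0718,0.048,0,0,0],
    [0,-0.3213,-0.0718,0.048,0,0,0]
  ]
}}

```text
time: 7.15
position: [0.4869, 0.0406, 0.1458]
tcp_rot: [[0.215, -0.977, -0.006], [-0.977, -0.215, -0.002], [0.001, 0.006, -1.0]]
contact_force: [0.4, -0.2, -0.5]
width: 0.0213
```

```bash
python3 - <<'E'
from h import *
s=st();p,im,z=snap('w4');P=cloud(p,z);i=im.astype(int)
red=(i[...,2]>i[...,1]*2)&(i[...,2]>i[...,0]*2)
a=axis(P,s['position'],s['tcp_rot'],.01,.08,.007,red)
f=s['position']+s['tcp_rot']@np.array([*(a[:2]+a[2:]*.0865),.0865]);print('foot',f)
print('block',rect(P,(.4905,.043),.034,.040,.054))
u,v=proj(p,[.4905,.043,.047]).astype(int);print(u,v,proj(p,f))
cv2.imwrite('pics/c4.png',cv2.resize(im[v-50:v+50,u-60:u+60],(720,600),interpolation=cv2.INTER_CUBIC))
E
```

```text
t 7.15 pos [0.4869 0.0406 0.1458] F [ 0.35 -0.16 -0.5 ] M [ 0.069  0.024 -0.007] w 0.0213
q [ 0.416  0.232 -0.426 -0.001 -0.919 -0.199]
[[ 2.146e-01 -9.767e-01 -6.100e-03]
 [-9.767e-01 -2.146e-01 -2.100e-03]
 [ 7.000e-04  6.500e-03 -1.000e+00]]
n 345 x,y [-1.31 -0.25] slopes [ 0.0006 -0.005 ] rms mm 0.21000000000000002
foot [0.48673377 0.04183707 0.05928226]
block (np.int64(1659), array([490.3,  42.8]), array([44. , 44.1]), 12.3, array([491.8,  39.5,  47.8]))
273 209 [278.08586406 213.13221835]
```

View pics/c4.png

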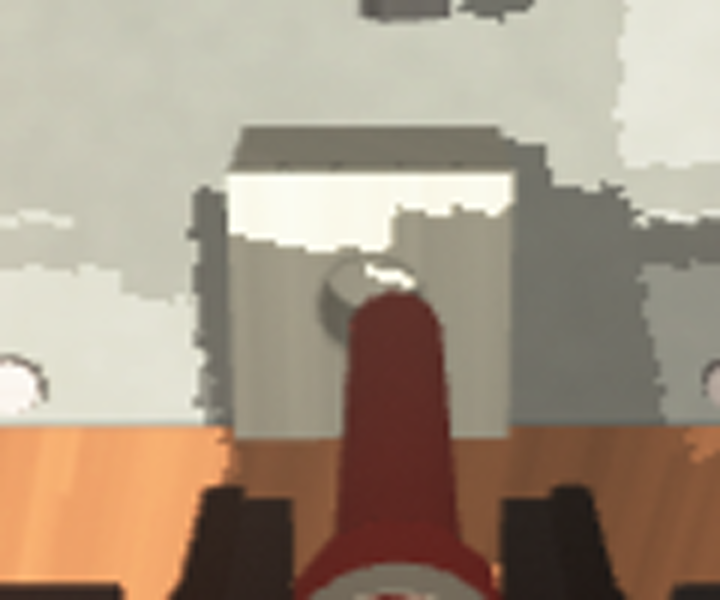

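Request:
{"op": "drive_tool", "data": {
  "rows": [
    [0,0,0,0,0,0,0],
    [0,0,0,0,0,0,0],
    [0,0,0,0,0,0,0]
  ]
}}

```text
time: 7.5
position: [0.4892, 0.0421, 0.1493]
tcp_rot: [[0.216, -0.976, 0.002], [-0.976, -0.216, 0.001], [-0.0, -0.002, -1.0]]
contact_force: [0.8, -0.3, -0.5]
width: 0.0212
```

```bash
python3 - <<'E'
from h import *
s=st();p,im,z=snap('w5');P=cloud(p,z);i=im.astype(int)
red=(i[...,2]>i[...,1]*2)&(i[...,2]>i[...,0]*2)
a=axis(P,s['position'],s['tcp_rot'],.01,.08,.007,red)
f=s['position']+s['tcp_rot']@np.array([*(a[:2]+a[2:]*.0865),.0865]);print('foot',f)
print('block',rect(P,(.4905,.043),.034,.040,.054))
print('shift to bore (tool)',s['tcp_rot'].T@(np.array([.4904,.043,f[2]])-f))
E
```

```text
t 7.5 pos [0.4892 0.0421 0.1493] F [ 0.78 -0.34 -0.55] M [0.044 0.    0.022] w 0.0212
q [ 0.417  0.228 -0.421  0.    -0.92  -0.2  ]
[[ 2.162e-01 -9.763e-01  1.500e-03]
 [-9.763e-01 -2.162e-01  6.000e-04]
 [-3.000e-04 -1.600e-03 -1.000e+00]]
n 340 x,y [-1.3  -0.27] slopes [ 0.0003 -0.004 ] rms mm 0.22
foot [0.48969018 0.04357512 0.06279925]
block (np.int64(1653), array([490.2,  42.9]), array([44.1, 44.4]), 12.8, array([491.1,  39.4,  47.8]))
shift to bore (tool) [ 7.14979972e-04 -5.68686420e-04  7.34313329e-07]
```

Request:
{"op": "drive_tool", "data": {
  "rows": [
    [0,0.0006,-0.0005,0.005,0,0,0],
    [0,0.0006,-0.0005,0.01,0,0,0],
    [0,0.0006,-0.0005,0.013,0,0,0],
    [0,0.0006,-0.0005,0.016,0,0,0],
    [0,0.0006,-0.0005,0.018,0,0,0],
    [0,0.0006,-0.0005,0.02,0,0,0],
    [0,0.0006,-0.0005,0.022,0,0,0],
    [0,0.0006,-0.0005,0.024,0,0,0],
    [0,0.0006,-0.0005,0.024,0,0,0],
    [0,0.0006,-0.0005,0.024,0,0,0]
  ]
}}

```text
time: 8.55
position: [0.4894, 0.0416, 0.1245]
tcp_rot: [[0.216, -0.976, -0.0], [-0.976, -0.216, -0.0], [0.0, 0.0, -1.0]]
contact_force: [-1.0, -0.2, -0.5]
width: 0.0214
```

```bash
python3 - <<'E'
from h import *
s=st()
E
```

```text
t 8.55 pos [0.4894 0.0416 0.1245] F [-0.97 -0.16 -0.51] M [ 0.09  -0.047 -0.047] w 0.0214
q [ 0.416  0.26  -0.452  0.    -0.859 -0.198]
[[ 2.163e-01 -9.763e-01 -1.000e-04]
 [-9.763e-01 -2.163e-01 -1.000e-04]
 [ 0.000e+00  1.000e-04 -1.000e+00]]
```

Request:
{"op": "drive_tool", "data": {
  "rows": [
    [0,0,0,0.003,0,0,0],
    [0,0,0,0.006,0,0,0],
    [0,0,0,0.009,0,0,0],
    [0,0,0,0.012,0,0,0],
    [0,0,0,0.014,0,0,0],
    [0,0,0,0.016,0,0,0],
    [0,0,0,0.017,0,0,0],
    [0,0,0,0.017,0,0,0],
    [0,0,0,0.017,0,0,0]
  ]
}}

```text
time: 9.45
position: [0.4898, 0.0416, 0.1084]
tcp_rot: [[0.217, -0.976, 0.001], [-0.976, -0.217, -0.0], [0.0, -0.001, -1.0]]
contact_force: [-1.5, -0.1, 5.1]
width: 0.0211
```

```bash
python3 - <<'E'
from h import *
s=st()
E
```

```text
t 9.45 pos [0.4898 0.0416 0.1084] F [-1.49 -0.1   5.05] M [-0.02   0.458 -0.   ] w 0.0211
q [ 0.416  0.281 -0.472  0.001 -0.817 -0.198]
[[ 2.167e-01 -9.762e-01  1.000e-03]
 [-9.762e-01 -2.167e-01 -1.000e-04]
 [ 3.000e-04 -1.000e-03 -1.000e+00]]
```

Bottomed at the expected height with 5 N. Releasing and lifting.

Request:
{"op": "drive_tool", "data": {
  "rows": [
    [0.7,0,0,-0.001,0,0,0],
    [0.7,0,0,-0.001,0,0,0],
    [0.7,0,0,-0.001,0,0,0],
    [0.7,0,0,-0.001,0,0,0],
    [0.7,0,0,-0.001,0,0,0],
    [0.7,0,0,-0.01,0,0,0],
    [0.7,0,0,-0.03,0,0,0],
    [0.7,0,0,-0.06,0,0,0],
    [0.7,0,0,-0.1,0,0,0],
    [0.7,0,0,-0.14,0,0,0],
    [0.7,-0.05,0,-0.14,0,0,0],
    [0.7,-0.1,0,-0.14,0,0,0],
    [0.7,-0.1,0,-0.14,0,0,0]
  ]
}}

```text
time: 10.75
position: [0.4673, 0.1432, 0.2488]
tcp_rot: [[0.222, -0.975, 0.002], [-0.975, -0.222, 0.002], [-0.002, -0.002, -1.0]]
contact_force: [0.2, -0.0, -0.6]
width: 0.0611
```

```bash
python3 - <<'E'
from h import *
s=st();p,im,z=snap('w6');P=cloud(p,z);i=im.astype(int)
red=(i[...,2]>i[...,1]*2)&(i[...,2]>i[...,0]*2)
h=np.hypot(P[...,0]-.4905,P[...,1]-.043)<.03
print('head top z',np.percentile(P[red&h][:,2],[50,98]),rect(P,(.4905,.043),.03,.137,.15))
axis(P,np.array([.4905,.043,.047]),np.eye(3),.003,.06,.007,red)
print(proj(p,[.4905,.043,.1]))
cv2.imwrite('pics/c6.png',im)
E
```

```text
t 10.75 pos [0.4673 0.1432 0.2488] F [ 0.18 -0.03 -0.64] M [-0.02   0.006  0.005] w 0.0611
q [ 6.300e-01  1.300e-01 -2.730e-01 -1.000e-03 -1.165e+00 -4.060e-01]
[[ 0.2219 -0.9751  0.0021]
 [-0.9751 -0.2218  0.0021]
 [-0.0016 -0.0025 -1.    ]]
head top z [0.14304308 0.1445145 ] (np.int64(515), array([489.8,  42.9]), array([20.9, 21. ]), 67.8, array([489.8,  43. , 142.9]))
n 0 x,y [0. 0.] slopes [0. 0.] rms mm nan
[278.73312494  95.10718751]
  return _methods._mean(a, axis=axis, dtype=dtype,
  ret = ret.dtype.type(ret / rcount)
```

View pics/c6.png

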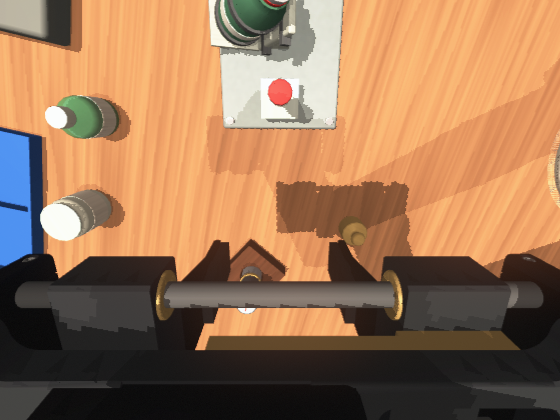

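The marker stands seated at px (280,92), top z≈0.143, upright. Now for the coupler.

Request:
{"op": "drive_tool", "data": {
  "rows": [
    [0.7,-0.231,-0.054,0,0,0,0],
    [0.7,-0.231,-0.054,0,0,0,0],
    [0.7,-0.231,-0.054,0,0,0,0],
    [0.7,-0.231,-0.054,0,0,0,0],
    [0.7,-0.231,-0.054,0,0,0,0],
    [0.7,-0.231,-0.054,0,0,0,0],
    [0.7,-0.231,-0.054,0,0,0,0],
    [0.7,-0.231,-0.054,0,0,0,0],
    [0.7,-0.231,-0.054,0,0,0,0]
  ]
}}

```text
time: 11.7
position: [0.4709, 0.3749, 0.248]
tcp_rot: [[0.215, -0.977, 0.0], [-0.977, -0.215, 0.0], [-0.0, -0.0, -1.0]]
contact_force: [-0.4, 0.5, -0.1]
width: 0.0613
```

```bash
python3 - <<'E'
from h import *
s=st();p,im,z=snap('w7');P=cloud(p,z)
print('crack',rect(P,(.480,.292),.06,.019,.032)); print('top',rect(P,(.480,.292),.03,.088,.105))
to([.480,.292,.055])
E
```

```text
t 11.7 pos [0.4709 0.3749 0.248 ] F [-0.42  0.5  -0.13] M [ 0.042 -0.021  0.004] w 0.0613
q [ 0.941  0.329 -0.011  0.    -1.231 -0.725]
[[ 2.146e-01 -9.767e-01  2.000e-04]
 [-9.767e-01 -2.146e-01  1.000e-04]
 [-0.000e+00 -2.000e-04 -1.000e+00]]
crack (np.int64(2726), array([476.1, 295.5]), array([72. , 71.9]), 60.2, array([476.6, 294.1,  26. ]))
top (np.int64(567), array([476.6, 295.3]), array([27.1, 26.2]), 13.8, array([476.2, 295.2,  96.9]))
shift [0.0831 0.0091 0.1931] turn None
```

Request:
{"op": "drive_tool", "data": {
  "rows": [
    [0.7,0.079,0.0118,0,0,0,0],
    [0.7,0.079,0.0118,0.02,0,0,0],
    [0.7,0.079,0.0118,0.06,0,0,0],
    [0.7,0.079,0.0118,0.1,0,0,0],
    [0.7,0.079,0.0118,0.135,0,0,0],
    [0.7,0.079,0.0118,0.165,0,0,0],
    [0.7,0.079,0.0118,0.185,0,0,0],
    [0.7,0.079,0.0118,0.197,0,0,0],
    [0.7,0.079,0.0118,0.197,0,0,0],
    [0,0.079,0.0118,0.197,0,0,0],
    [0,0.079,0.0118,0.197,0,0,0],
    [0,0.079,0.0118,0.197,0,0,0],
    [0,0.079,0.0118,0.197,0,0,0],
    [0,0.079,0.0118,0.197,0,0,0],
    [0,0.079,0.0118,0.197,0,0,0],
    [0,0.079,0.0118,0.197,0,0,0],
    [0,0.079,0.0118,0.197,0,0,0],
    [0,0.079,0.0118,0.197,0,0,0]
  ],
  "force": 60
}}

```text
time: 13.55
position: [0.4762, 0.2969, 0.051]
tcp_rot: [[0.216, -0.976, 0.0], [-0.976, -0.216, 0.0], [-0.0, -0.0, -1.0]]
contact_force: [-1.9, -1.1, 5.5]
width: 0.027
```

Request:
{"op": "drive_tool", "data": {
  "rows": [
    [0,0,0,0,0,0,0],
    [0,0,0,-0.01,0,0,0],
    [0,0,0,-0.025,0,0,0],
    [0,0,0,-0.05,0,0,0],
    [0,0,0,-0.08,0,0,0],
    [0,0,0,-0.11,0,0,0],
    [0,0,0,-0.14,0,0,0],
    [0,0,0,-0.16,0,0,0],
    [0,0,0,-0.17,0,0,0],
    [0,0,0,-0.17,0,0,0],
    [0,0,0,-0.17,0,0,0]
  ]
}}

```text
time: 14.65
position: [0.4754, 0.2962, 0.2191]
tcp_rot: [[0.216, -0.976, -0.002], [-0.976, -0.216, -0.001], [0.001, 0.003, -1.0]]
contact_force: [-0.4, -0.3, -1.8]
width: 0.0272
```

```bash
python3 - <<'E'
from h import *
s=st();p,im,z=snap('w8');P=cloud(p,z)
q=(P-s['position'])@s['tcp_rot'];m=(np.hypot(q[...,0],q[...,1])<.022)&(q[...,2]>-.01)&(q[...,2]<.06);print(m.sum(),np.percentile(q[m][:,2],[0,50,100]))
a=axis(P,s['position'],s['tcp_rot'],.010,.038,.015)
print('mouth off mm',1000*(a[:2]+a[2:]*.041))
# same view: collar/nipple from w1
w=np.load('w1.npz');W=cloud(w,w['z']);y=np.deg2rad(12.4);Rs=np.array([[np.cos(y),-np.sin(y),0],[np.sin(y),np.cos(y),0],[0,0,1]])
c,sn=np.cos(.44),np.sin(.44);Rc=Rs@np.array([[c,0,-sn],[0,1,0],[sn,0,c]])
O=np.array([.4903,.0430,0])-Rs@[0,.085,0];tip=O+Rs@[-.005,0,.148];col=tip-Rc[:,2]*.014
print('tip',tip,'col',col)
q=(W-col)@Rc
k=(np.hypot(q[...,0],q[...,1])<.016)&(abs(q[...,2])<.004);print('collar face',k.sum(),q[k].mean(0)*1000,cv2.minEnclosingCircle((q[k][:,:2]*1000).astype(np.float32)))
k=(np.hypot(q[...,0],q[...,1])<.010)&(q[...,2]>.005)&(q[...,2]<.02);print('nip',k.sum(),q[k].mean(0)*1000,q[k].max(0)*1000)
R=np.c_[s['tcp_rot']@[1,0,0]]
E
```

```text
t 14.65 pos [0.4754 0.2962 0.2191] F [-0.37 -0.27 -1.84] M [ 0.037 -0.029 -0.005] w 0.0272
q [ 8.460e-01  2.790e-01 -1.570e-01 -1.000e-03 -1.138e+00 -6.280e-01]
[[ 2.158e-01 -9.764e-01 -2.300e-03]
 [-9.764e-01 -2.158e-01 -1.300e-03]
 [ 8.000e-04  2.500e-03 -1.000e+00]]
1276 [-0.00999505  0.00524023  0.03948255]
n 487 x,y [ 1.11 -0.16] slopes [-0.002   0.0022] rms mm 0.21000000000000002
mouth off mm [ 1.02639811 -0.06550847]
tip [ 0.50366914 -0.04109082  0.148     ] col [ 0.50949319 -0.03981032  0.13533348]
collar face 841 [1.78427491 0.11170172 0.65256518] ((0.04825003817677498, 0.04165720194578171), 15.923544883728027)
nip 163 [ 1.99536231  0.48362284 11.46855657] [ 6.06187669  5.87872102 15.90430657]
```

```bash
cat >> h.py <<'E'
y=np.deg2rad(12.4);Rs=np.array([[np.cos(y),-np.sin(y),0],[np.sin(y),np.cos(y),0],[0,0,1]])
c,sn=np.cos(.44),np.sin(.44);Rc=Rs@np.array([[c,0,-sn],[0,1,0],[sn,0,c]])
col=np.array([.50949,-.03981,.13533]);RT=np.c_[-Rc[:,1],-Rc[:,0],-Rc[:,2]]
E
python3 - <<'E'
from h import *
w=np.load('w1.npz');W=cloud(w,w['z']);q=(W-col)@Rc;rr=np.hypot(q[...,0],q[...,1])
for R in(.019,.024):
    k=(rr<R)&(q[...,2]>-.0010)&(q[...,2]<.0022);print(k.sum(),cv2.minEnclosingCircle((q[k][:,:2]*1000).astype(np.float32)),np.median(q[k][:,2])*1000)
k=(rr>.008)&(rr<.015)&(abs(q[...,2])<.005);A=np.c_[q[k][:,:2],np.ones(k.sum())];print('plane',np.linalg.lstsq(A,q[k][:,2],rcond=None)[0])
k=(rr<.009)&(q[...,2]>.003)&(q[...,2]<.007);n=q[k]
r=least_squares(lambda a:np.hypot(n[:,0]-a[0],n[:,1]-a[1])-.006,[0,0],loss='soft_l1',f_scale=.0005);print('nip',k.sum(),r.x*1000)
to(col+Rc[:,2]*.121,RT)
E
```

```text
784 ((-0.069082111120224, 0.5456098318099976), 16.256393432617188) 0.7753303720565775
784 ((-0.069082111120224, 0.5456098318099976), 16.256393432617188) 0.7753303720565775
plane [0.00103831 0.00400642 0.00082789]
nip 28 [-0.23020565  0.08718496]
shift [ 0.3354  0.0908 -0.0253] turn [ 0.4432 -0.0011  0.0015]
```

Request:
{"op": "drive_tool", "data": {
  "rows": [
    [0,0.005,0.001,-0.02,0,0,0],
    [0,0.02,0.005,-0.035,0.04,0,0],
    [0,0.045,0.012,-0.045,0.08,0,0],
    [0,0.075,0.02,-0.045,0.12,0,0],
    [0,0.11,0.03,-0.045,0.16,0,0],
    [0,0.145,0.04,-0.045,0.2,0,0],
    [0,0.18,0.05,-0.045,0.25,0,0],
    [0,0.215,0.06,-0.045,0.3,0,0],
    [0,0.25,0.07,-0.04,0.35,0,0],
    [0,0.285,0.078,-0.035,0.39,0,0],
    [0,0.31,0.084,-0.03,0.42,0,0],
    [0,0.328,0.089,-0.027,0.437,0,0],
    [0,0.3354,0.0908,-0.0253,0.443,0,0],
    [0,0.3354,0.0908,-0.0253,0.443,0,0],
    [0,0.3354,0.0908,-0.0253,0.443,0,0],
    [0,0.3354,0.0908,-0.0253,0.443,0,0],
    [0,0.3354,0.0908,-0.0253,0.443,0,0]
  ]
}}

```text
time: 16.4
position: [0.4601, -0.0498, 0.2457]
tcp_rot: [[0.217, -0.882, 0.418], [-0.976, -0.196, 0.093], [0.0, -0.428, -0.904]]
contact_force: [-0.2, -0.3, -1.8]
width: 0.0269
```

```bash
python3 - <<'E'
from h import *
s=st();p,im,z=snap('w9');P=cloud(p,z)
a=axis(P,s['position'],s['tcp_rot'],.010,.038,.015)
T=s['tcp_rot'];mo=s['position']+T@np.array([*(a[:2]+a[2:]*.041),.041])
print('mouth in collar frame mm',((mo-col)@Rc*1000).round(2))
ax=T@np.array([a[2],a[3],1]);print('coupler axis vs collar',(-ax@Rc).round(4))
q=(P-col)@Rc;rr=np.hypot(q[...,0],q[...,1])
k=(rr<.02)&(q[...,2]>-.0012)&(q[...,2]<.0022);print('collar now',k.sum(),k.any() and cv2.minEnclosingCircle((q[k][:,:2]*1000).astype(np.float32)))
to(col+Rc[:,2]*.067,RT)
ps=eyes.camera_params('scene');im2,_=eyes.capture('scene');u,v=proj(ps,col).astype(int)
cv2.imwrite('pics/c9.png',np.hstack([cv2.resize(im2[v-80:v+40,u-70:u+60],(390,360),interpolation=cv2.INTER_CUBIC),cv2.resize(im[60:300,150:410],(390,360))]))
E
```

```text
t 16.4 pos [ 0.4601 -0.0498  0.2457] F [-0.19 -0.31 -1.77] M [-0.193  1.142 -0.02 ] w 0.0269
q [ 0.256 -0.126 -0.626  0.027 -0.629 -0.055]
[[ 0.2174 -0.8821  0.418 ]
 [-0.9761 -0.1965  0.093 ]
 [ 0.     -0.4282 -0.9037]]
n 486 x,y [ 1.03 -0.5 ] slopes [-0.0014  0.0006] rms mm 0.22
mouth in collar frame mm [ 1.990e+00 -4.000e-02  8.032e+01]
coupler axis vs collar [-0.0019 -0.0025  1.    ]
collar now 556 ((0.021423816680908203, 0.14549970626831055), 15.975870132446289)
shift [0.0009 0.0016 0.0544] turn [-0.0026  0.0011  0.0024]
```

View pics/c9.png

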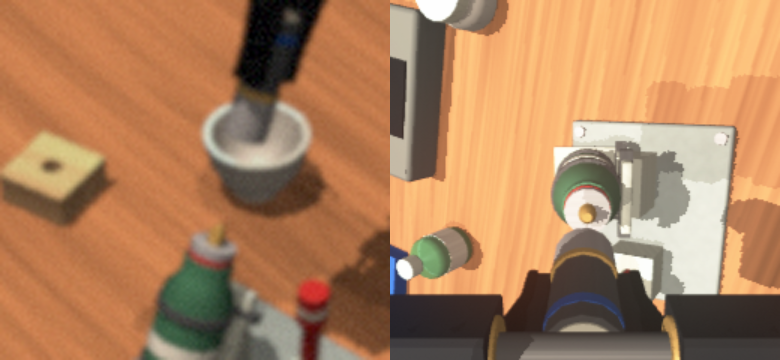

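Coupler is held coaxially, 80 mm out, and 2 mm off in the tilt plane. I'll correct this and approach to 12 mm above the tip.

Request:
{"op": "drive_tool", "data": {
  "rows": [
    [0,0,0.002,0.01,0,0,0],
    [0,0,0.002,0.023,0,0,0],
    [0,0,0.002,0.036,0,0,0],
    [0,0,0.002,0.047,0,0,0],
    [0,0,0.002,0.054,0,0,0],
    [0,0,0.002,0.054,0,0,0],
    [0,0,0.002,0.054,0,0,0],
    [0,0,0.002,0.054,0,0,0]
  ]
}}

```text
time: 17.3
position: [0.4811, -0.0457, 0.1967]
tcp_rot: [[0.216, -0.882, 0.419], [-0.976, -0.195, 0.093], [0.0, -0.43, -0.903]]
contact_force: [-1.0, -0.8, -2.4]
width: 0.0269
```

```bash
python3 - <<'E'
from h import *
s=st();p,im,z=snap('w10');P=cloud(p,z)
a=axis(P,s['position'],s['tcp_rot'],.010,.038,.015)
T=s['tcp_rot'];mo=s['position']+T@np.array([*(a[:2]+a[2:]*.041),.041])
print('mouth in collar frame mm',((mo-col)@Rc*1000).round(2))
ax=T@np.array([a[2],a[3],1]);print('axis',(-ax@Rc).round(4))
to(col+Rc[:,2]*.041,RT)
E
```

```text
t 17.3 pos [ 0.4811 -0.0457  0.1967] F [-0.99 -0.82 -2.44] M [-0.195  1.088 -0.009] w 0.0269
q [ 0.252 -0.027 -0.679  0.032 -0.475 -0.059]
[[ 0.2164 -0.8816  0.4194]
 [-0.9763 -0.1954  0.0929]
 [ 0.     -0.4296 -0.903 ]]
n 484 x,y [ 1.1  -0.63] slopes [-0.0027  0.0036] rms mm 0.23
mouth in collar frame mm [ 0.54 -0.56 26.91]
axis [-4.0e-04 -3.4e-03  1.0e+00]
shift [0.0004 0.     0.027 ] turn [-0.0043  0.0007  0.0015]
```

Request:
{"op": "drive_tool", "data": {
  "rows": [
    [0,-0.0005,0.0005,0.005,0,0,0],
    [0,-0.0005,0.0005,0.01,0,0,0],
    [0,-0.0005,0.0005,0.013,0,0,0],
    [0,-0.0005,0.0005,0.016,0,0,0],
    [0,-0.0005,0.0005,0.019,0,0,0],
    [0,-0.0005,0.0005,0.022,0,0,0],
    [0,-0.0005,0.0005,0.024,0,0,0],
    [0,-0.0005,0.0005,0.024,0,0,0],
    [0,-0.0005,0.0005,0.024,0,0,0]
  ]
}}

```text
time: 18.25
position: [0.4904, -0.0431, 0.1743]
tcp_rot: [[0.216, -0.882, 0.419], [-0.976, -0.195, 0.093], [0.0, -0.429, -0.903]]
contact_force: [-0.6, 0.5, -2.1]
width: 0.0265
```

```bash
python3 - <<'E'
from h import *
s=st();print('F tool',(s['tcp_rot'].T@s['contact_force']).round(2));to(col+Rc[:,2]*.041,RT)
E
```

```text
t 18.25 pos [ 0.4904 -0.0431  0.1743] F [-0.59  0.53 -2.12] M [-0.206  1.108  0.003] w 0.0265
q [ 0.252  0.022 -0.7    0.037 -0.407 -0.065]
[[ 0.2163 -0.8821  0.4185]
 [-0.9763 -0.1954  0.0927]
 [ 0.     -0.4287 -0.9035]]
F tool [-0.64  1.32  1.72]
shift [ 0.0009 -0.0009  0.0025] turn [-0.003   0.0006  0.0014]
```

Request:
{"op": "drive_tool", "data": {
  "rows": [
    [0,0,0,0.0015,0,0,0],
    [0,0,0,0.003,0,0,0],
    [0,0,0,0.0045,0,0,0],
    [0,0,0,0.006,0,0,0],
    [0,0,0,0.0075,0,0,0],
    [0,0,0,0.009,0,0,0],
    [0,0,0,0.009,0,0,0],
    [0,0,0,0.009,0,0,0]
  ]
}}

```text
time: 19.05
position: [0.4943, -0.0423, 0.1665]
tcp_rot: [[0.216, -0.882, 0.419], [-0.976, -0.195, 0.093], [0.0, -0.429, -0.903]]
contact_force: [-4.3, -1.1, 3.1]
width: 0.0272
```

```bash
python3 - <<'E'
from h import *
s=st();print('F tool',(s['tcp_rot'].T@s['contact_force']).round(2));to(col+Rc[:,2]*.031,RT)
E
```

```text
t 19.05 pos [ 0.4943 -0.0423  0.1665] F [-4.3  -1.08  3.1 ] M [0.027 1.411 0.093] w 0.0272
q [ 0.252  0.04  -0.706  0.039 -0.381 -0.067]
[[ 2.164e-01 -8.818e-01  4.190e-01]
 [-9.763e-01 -1.955e-01  9.280e-02]
 [ 1.000e-04 -4.291e-01 -9.032e-01]]
F tool [ 0.12  2.67 -4.7 ]
shift [ 0.0009 -0.0007  0.0037] turn [-0.0035  0.0006  0.0015]
```

Request:
{"op": "drive_tool", "data": {
  "rows": [
    [0,0,0,0.0015,0,0,0],
    [0,0,0,0.003,0,0,0],
    [0,0,0,0.0045,0,0,0],
    [0,0,0,0.0055,0,0,0],
    [0,0,0,0.0055,0,0,0],
    [0,0,0,0.0055,0,0,0]
  ]
}}

```text
time: 19.65
position: [0.496, -0.042, 0.1628]
tcp_rot: [[0.216, -0.882, 0.419], [-0.976, -0.196, 0.093], [0.0, -0.429, -0.903]]
contact_force: [-15.0, 0.7, 19.4]
width: 0.0271
```

```bash
python3 - <<'E'
from h import *
s=st();print('F tool',(s['tcp_rot'].T@s['contact_force']).round(2));to(col+Rc[:,2]*.031,RT)
E
```

```text
t 19.65 pos [ 0.496  -0.042   0.1628] F [-14.95   0.66  19.39] M [0.667 2.774 0.568] w 0.0271
q [ 0.252  0.049 -0.709  0.041 -0.369 -0.068]
[[ 2.164e-01 -8.817e-01  4.193e-01]
 [-9.763e-01 -1.956e-01  9.260e-02]
 [ 4.000e-04 -4.294e-01 -9.031e-01]]
F tool [ -3.87   4.73 -23.72]
shift [ 0.0008 -0.0006 -0.0003] turn [-0.0039  0.0004  0.0017]
```

Hard stop at the expected depth, about 25 N of push. I hold and check.

Request:
{"op": "drive_tool", "data": {
  "rows": [
    [0,0,0,0,0,0,0],
    [0,0,0,0,0,0,0],
    [0,0,0,0,0,0,0],
    [0,0,0,0,0,0,0],
    [0,0,0,0,0,0,0],
    [0,0,0,0,0,0,0]
  ]
}}

```text
time: 20.25
position: [0.4961, -0.042, 0.1628]
tcp_rot: [[0.216, -0.882, 0.419], [-0.976, -0.196, 0.093], [0.0, -0.429, -0.903]]
contact_force: [-15.0, 1.5, 18.5]
width: 0.0271
```

```bash
python3 - <<'E'
from h import *
s=st();print('F tool',(s['tcp_rot'].T@s['contact_force']).round(2))
p,im,z=snap('w11');P=cloud(p,z)
a=axis(P,s['position'],s['tcp_rot'],.010,.034,.015);T=s['tcp_rot']
mo=s['position']+T@np.array([*(a[:2]+a[2:]*.041),.041]);print('mouth in collar frame mm',((mo-col)@Rc*1000).round(2),'axis',(-(T@np.array([a[2],a[3],1]))@Rc).round(4))
ps=eyes.camera_params('scene');im2,_=eyes.capture('scene');u,v=proj(ps,col).astype(int)
cv2.imwrite('pics/c11.png',np.hstack([cv2.resize(im2[v-60:v+60,u-65:u+65],(390,360),interpolation=cv2.INTER_CUBIC),cv2.resize(im[60:300,150:410],(390,360))]))
E
```

```text
t 20.25 pos [ 0.4961 -0.042   0.1628] F [-14.95   1.46  18.47] M [0.651 2.735 0.554] w 0.0271
q [ 0.252  0.049 -0.709  0.041 -0.369 -0.068]
[[ 2.165e-01 -8.816e-01  4.194e-01]
 [-9.763e-01 -1.957e-01  9.260e-02]
 [ 4.000e-04 -4.295e-01 -9.031e-01]]
F tool [ -4.66   4.96 -22.82]
n 426 x,y [ 1.02 -0.39] slopes [-0.0044  0.0013] rms mm 0.21000000000000002
mouth in collar frame mm [ -0.08  -0.05 -10.34] axis [-0.0026 -0.0048  1.    ]
```

View pics/c11.png

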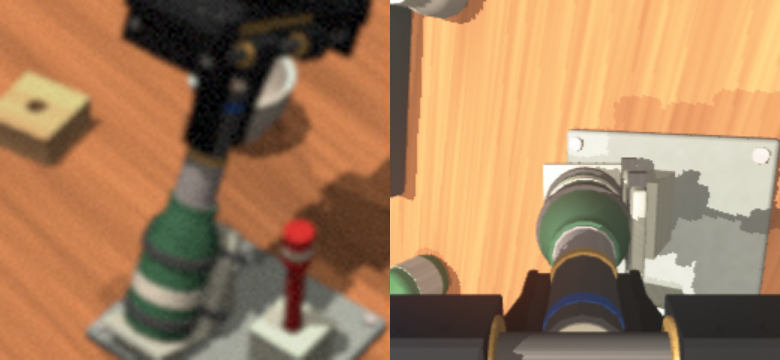

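The red band is gone, the collar is home, the marker stands upright, and the push is steady. Handing in.

```bash
python3 -c "
from station import r;r.job_done()"
```

```text
the job is handed in; nothing more can be done
```

Both parts of the job are done and handed in at about 20 s, with the arm still gripping and pushing the coupler. The hand-in gave no verdict.

- **Marker:** It is released in the test stand's bore. It bottomed out at the expected height with about 5 N. Its head is centred within 1 mm of the bore, with its top at 143 mm. That is 1 mm over nominal, about the camera's usual height error. The last picture shows it upright.
- **Coupler:** It is pressed over the nipple to 10.3 mm of collar travel, against the hard stop. It is within about 0.1 mm of the collar's centre by the camera and within 0.3° of square. The push was steady at about 24 N over the last 0.6 s, with the grip set to 60 N. The red band is no longer visible.
- **Other items:** The arm path did not touch anything else on the counter, but I took no final measurement of those items.
- **Checks that disagreed:** The overhead and wrist cameras differed by 2–4 mm on the two racks, so I used the wrist camera.
- **Side force:** About 6 N of sideways force remains on the tool while pressing.

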